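# Fit the idler sleeve and snap its cover home

## Robot

A 7-joint arm with a two-finger parallel gripper is mounted at the origin on a cart in front of the work surface, level with it; the furniture and walls round the work are solid. World frame = base frame: x ahead of the robot, y to its left, z up, the work surface at z = 0. Lengths are in m, angles in rad, forces in N, time in s.
With the tool pointing down it reaches from about 0.4 to 0.85 m from the base axis. Payload 10.4 kg.
Tool frame: the origin (TCP) lies at the very end of the fingers, on their centre line; the grasp point (between the pads) lies 19 mm behind it (manip.grip_depth is the distance from the TCP to the grasp point, in m); z points along the fingers, y is the direction in which the jaws open and shut (so a half turn about z gives the same grasp; the last joint's range is limited). The gripper opens to 85 mm and grips with 20 to 120 N. Pads are 22 mm wide; open, the fingers measure 114 mm over their backs; the gripper's body (76 mm by 85 mm) begins 54 mm behind the grasp point. The pads swing forward as they close: fully open they stand 13 mm farther back than shut.
Start: joints at [-1.225, 0.332, -0.065, 1.46, 0.022, 1.35, -0.088], TCP at [0.225, 0.583, 0.231] pointing down, gripper open.
Joint ranges: [-2.6, 2.6], [-0.5, 2.12], [-1.47, 1.34], [0.16, 2.42], [-1.27, 4.41], [0.06, 2.06], [-2.6, 2.6]. Speed limits (rad/s): [2.22, 2.22, 2.79, 2.79, 3.14, 3.14, 3.14].

## Interface

Orientations are given as a unit quaternion [x, y, z, w].
In Python, from workcell import manip gives the robot as it stands.
- The arm moves only by the tool step_arm, never from a script. Its argument "motion" is a list of rows, each a list of 6 numbers: the shift along the tool's x, y, z in mm, then the turn, a rotation vector about the tool's x, y, z in degrees. A call has 1 to 20 rows; each row shifts and turns the pose as measured when the row begins, along the tool's axes as they then stand; what a row does not reach is not made up. A row lasts 1/8 s, in which the tool goes at most 62.5 mm and 10.7 degrees, less where a joint would pass 70% of its speed; a pose out of reach is approached as far as the arm can. A call with a gripper value outside its range is refused whole. "jaw" is the finger opening in mm, from 0 to 85.4, set as the call begins (left out, the last holds). The fingers move at their own pace and stop on an object; "force" is the grip in N (left out, the last holds). Time passes only in rows, so rows that do not move let the fingers close. It gives the time, the measured TCP pose, the force and the opening at its end, in the units of the state.
- manip.get_obs(): the state, without advancing time (a new reading comes with each control period).
- manip.camera(name): name is "scene" or "top" or "wrist"; returns the picture (384x512x3 uint8, blue, green, red); there is no depth.
- manip.camera_info(name): a dict with "camera_matrix" (3x3 intrinsics, pixels), "k1" (the pictures are not rectified: a ray, as slopes to the right and down, at radius r is drawn at 1 + k1 r^2 times it, then the intrinsics apply), "R" (3x3) and "t" (3): a world point X has camera coordinates R X + t. Camera axes: x right, y down, z forward; pixel columns grow to the right and rows downward; lengths in m; the calibration is good to about 2 mm. A picture is of the moment at which its call begins: read the wrist's pose just before it. camera_info takes no time and is no camera call; for the wrist camera it gives the pose at the moment of the call.
- manip.hand_in(): hands the job in, once; it reports no verdict.
The state is a dict: "clock": time; "joint_pos": joint angles; "joint_velocities": joint speeds; "tau": joint torques, N m; "position": TCP position; "ee_rot": TCP orientation; "ft_force": force on the tool from outside, world axes, zero at the start; "torque": the same for the moment, N m; "grip_width": opening from 0.0 (shut) to 1.0 (fully open).
Only numpy, scipy, OpenCV 4.12 (cv2) and the standard library are available. Lean on these libraries where they do the work, as an engineer would, in place of code of your own. Each camera call takes 0.05 s, during which the arm holds its last target.

## Task

Fit the white sleeve fully down over the bracket's upright spigot, then press the grey cover down onto the sleeve, its long way between the two sprung clips, until both clips snap shut over its edges. Do not let go: finish with the gripper still on the cover, steadily pressing it down on the sleeve with a good 8 newtons or so. Leave the caliper, the oil can and the brush where they are.

Things in the scene. Friction and masses are not known exactly. Their poses are not given: they have to be found in the camera images.
- bracket: Idler bracket fixed to the bench: aluminium plate 84 (x) x 124 (y) x 12 mm, yaw within 0.4 rad. Origin: centre of its underside, on the spigot's axis, z up. Plain steel spigot, 24 mm diameter, from 12 to 48 mm above the bench, its last 7 mm tapering to 16 mm. A sprung clip at each y end. A sleeve that is home stands on the plate (top at 57 mm). Fingers closing along the bracket's x go clear of the clips
- spigot_top (a point): centre of the top of the bracket's spigot, 48 mm above the bench
- cover_home (a point): where the cover's origin lies when it is home: on the spigot axis, 51 mm above the bench; the cover's y axis then lies along the bracket's y, either way round
- sleeve: White plastic idler sleeve, a plain tube 42 mm outside, 27 mm bore (1.5 mm play all round on the spigot), 45 mm high, about 120 g, standing upright on the bench. Origin: centre of its lower end; z along its axis. May be grasped at any yaw
- cover: Grey plastic snap cover, about 80 g, upright on the bench. Origin: centre of its underside, z up. Round pilot 20 mm diameter from 0 to 6 mm (enters the sleeve's bore with 3.5 mm play); flange 46 (x) x 64 (y) mm from 6 to 12 mm; grip block 24 (x) x 36 (y) mm from 12 to 38 mm: grasp it with fingers closing along x. At home the flange rests on the sleeve's top
- clip_left (a joint): Sprung steel clip, 20 mm wide, at the bracket's y = +40 mm, 79 mm high; nose in to y = 28.5 mm at 66 mm height, lead-in slope above it out to y = 36 mm at the top. Angle, rad: 0 at rest or snapped over the cover, about 0.06 as the flange passes. Wedging both clips open takes 5 to 14 N, then the force drops; 5 mm lower the clips snap over the flange, 4 mm above home
- clip_right (a joint): the same, mirrored, for the clip at the bracket's y = -40 mm
- caliper: bystander: steel vernier caliper lying flat, 84 x 301 x 8 mm, not to be moved
- oil_can: bystander: oil can with a spout, 62 x 67 x 144 mm, not to be moved
- brush: bystander: flat brush with wooden handle lying flat, 38 x 188 x 17 mm, not to be moved
Mind the look-alikes: they are no part of the job. Leave any red look-alike of the cover alone.

How it is judged:
By the outcome, as a careful person would: the job done as asked, in the order asked, and still so for the second after the job is handed in, while the arm keeps its last pose, push and grip.
It also fails if it takes over 58 s, if anything falls off the work surface, if the arm or the gripper's body presses on something with over 40 N, if the wrist force passes 120 N, or if a joint passes its speed limit or range.

## Working session

There is one attempt and no reset: what is moved stays moved. The work goes in short steps, Python scripts to look and compute and a tool call to move; the robot and the scene stay as the last step left them, time stands still between calls to the robot, and variables do not carry over. Pictures are saved under pics/ and viewed, and the job is handed in when it is done.

Besides the shell and the picture viewer there is one more tool, called after "Emit:" in YAML: its name, and indented under it one key for each argument. step_arm: Moves the arm, as the interface text tells. Its arguments: {"type":"object","properties":{"motion":{"type":"array"},"jaw":{"type":"number"},"force":{"type":"number"}},"required":["motion"]}

```bash
ls; mkdir -p pics
cat > h.py <<'E'
import numpy as np,cv2
from workcell import manip
from scipy.spatial.transform import Rotation as Rn
def ray(ci,u,v):
    K=np.array(ci["camera_matrix"]);k=ci["k1"]
    d=np.array([(u-K[0,2])/K[0,0],(v-K[1,2])/K[1,1]]);p=d.copy()
    for _ in range(30): p=d/(1+k*(p@p))
    R=np.array(ci["R"]);t=np.array(ci["t"]);
    return -R.T@t, R.T@np.array([p[0],p[1],1])
def onz(ci,u,v,z):
    o,d=ray(ci,u,v);return o+d*(z-o[2])/d[2]
def proj(ci,X):
    K=np.array(ci["camera_matrix"]);c=np.array(ci["R"])@X+np.array(ci["t"])
    p=c[:2]/c[2];p=p*(1+ci["k1"]*(p@p));return np.array([K[0,0]*p[0]+K[0,2],K[1,1]*p[1]+K[1,2]])
def snap(n,f):
    ci=manip.camera_info(n);im=manip.camera(n);cv2.imwrite(f"pics/{f}.png",im);return ci,im
E
python3 - <<'E'
from h import *
for n in("scene","top","wrist"):
    ci,im=snap(n,n+"0"); print(n,np.round(-np.array(ci["R"]).T@ci["t"],3),ci["k1"])
o=manip.get_obs();print(o)
E
```

```text
pics
scene [-0.119 -0.522  0.816] -0.06890971171186837
top [ 0.429 -0.031  1.115] -0.05425181118129775
wrist [0.149 0.61  0.373] -0.07631351685887786
{'clock': 0.15, 'joint_pos': array([-1.22457586,  0.33275208, -0.06470999,  1.46070093,  0.02160954,
        1.34990442, -0.08848498]), 'joint_velocities': array([-0.0006419 , -0.00294019,  0.00045455, -0.00206092,  0.0005968 ,
       -0.00024382,  0.00033525]), 'tau': array([ 2.65905510e-05, -6.25822806e+01,  4.86044912e-02, -3.91852927e+01,
        1.62680430e-02,  7.40889256e-03, -6.62910179e-05]), 'position': array([0.22522267, 0.58272418, 0.23070555]), 'ee_rot': array([ 1.83345895e-01,  9.83048319e-01, -5.29463294e-04, -7.33904744e-05]), 'ft_force': array([0.48985949, 0.11724907, 0.23248975]), 'torque': array([ 0.05007766, -0.04652269,  0.00738012]), 'grip_width': 0.9975429478476228}
```

View pics/scene0.png

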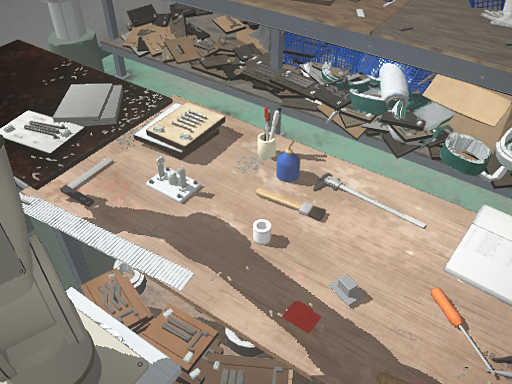

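View pics/top0.png

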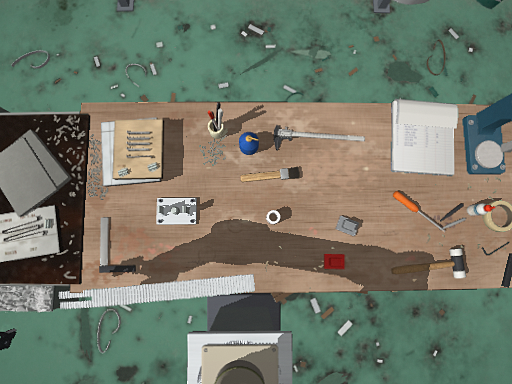

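View pics/wrist0.png

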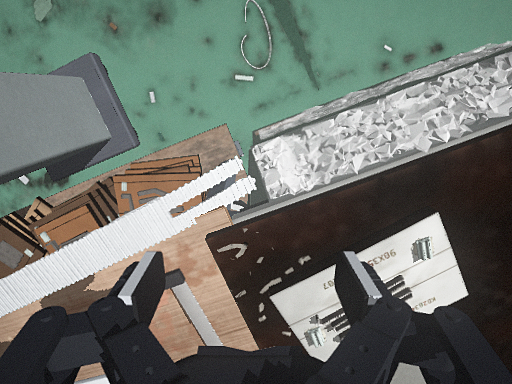

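Scene and top views: the bracket is at top-view pixel (177,210), the white sleeve at (273,217), the grey cover at (348,225) and the red look-alike at (335,261). The brush, can and caliper lie farther out. Next I'll zoom in.

Run:
```python
from h import *
im=cv2.imread("pics/top0.png")
a=[cv2.resize(im[y-26:y+26,x-26:x+26],(260,260),interpolation=cv2.INTER_NEAREST) for x,y in((177,210),(273,217),(348,225))]
im=cv2.imread("pics/scene0.png")
b=[cv2.resize(im[y-30:y+30,x-30:x+30],(260,260),interpolation=cv2.INTER_NEAREST) for x,y in((173,178),(262,232),(345,288))]
cv2.imwrite("pics/z0.png",np.vstack([np.hstack(a),np.hstack(b)]))
ci=manip.camera_info("top")
for n,u,v,z in(("br",177,211,.0),("sl",273,217,.045),("cov",348,225,.03),("red",335,261,0.01),("brush",270,173,.01)): print(n,onz(ci,u,v,z).round(3))
```

```text
br [0.523 0.197 0.   ]
sl [ 0.5   -0.103  0.045]
cov [ 0.475 -0.335  0.03 ]
red [ 0.364 -0.296  0.01 ]
brush [ 0.642 -0.097  0.01 ]
```

View pics/z0.png

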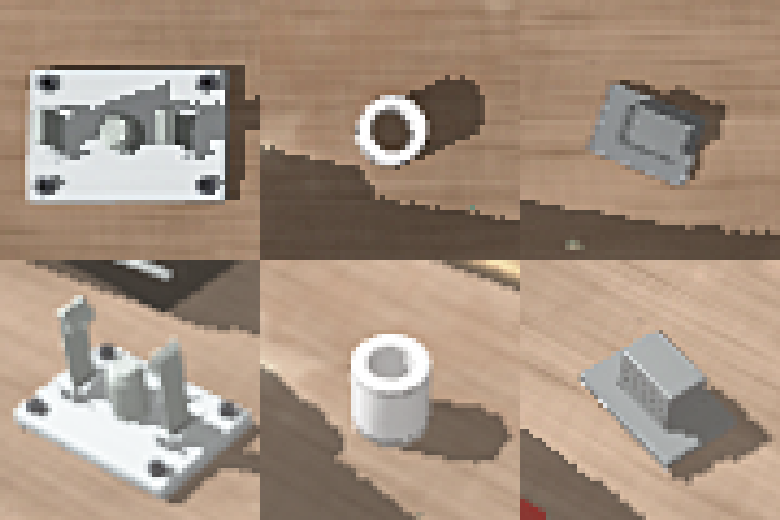

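```bash
cat >> h.py <<'E'
def pose():
    o=manip.get_obs();return np.array(o["position"]),Rn.from_quat(o["ee_rot"])
def yawR(a): # tool y at world angle a (deg), z down
    a=np.radians(a);y=np.array([np.cos(a),np.sin(a),0]);z=np.array([0,0,-1.]);return Rn.from_matrix(np.c_[np.cross(y,z),y,z])
def plan(p,a,n,start=None):
    p0,R0=start or pose();R1=yawR(a);p=np.array(p)
    rv=(R0.inv()*R1).as_rotvec()
    for i in range(n):
        s=Rn.from_rotvec(rv*i/n);R=R0*s
        d=R.inv().apply((p-p0)/n)*1000
        print(np.round(np.r_[d,np.degrees(rv/n)],1).tolist(),end=",")
    print(); return p,R1
def st():
    o=manip.get_obs();p,R=pose();y=R.apply([0,1,0]);z=R.apply([0,0,1])
    print("t",o["clock"],"p",p.round(4),"yaw",np.degrees(np.arctan2(y[1],y[0])).round(2),"z",z.round(4),"F",np.round(o["ft_force"],2),"g",round(o["grip_width"]*85.4,1))
E
python3 - <<'E'
from h import *
st()
ci=manip.camera_info("wrist");p,R=pose()
o,d=ray(ci,256,192);print("cam in tool",R.inv().apply(o-p),R.inv().apply(d))
s=plan((.40,.40,.25),40,6)
s=plan((.50,.15,.25),0,7,s)
E
```

```text
t 0.15 p [0.2252 0.5827 0.2307] yaw 68.87 z [-3.e-04 -1.e-03 -1.e+00] F [0.49 0.12 0.23] g 85.2
cam in tool [ 0.08116877 -0.00248323 -0.14273987] [-0.31338074  0.02264791  0.94962532]
[-38.1, -17.9, -3.2, -0.0, 0.0, 4.8],[-39.5, -14.6, -3.2, -0.0, 0.0, 4.8],[-40.6, -11.3, -3.2, -0.0, 0.0, 4.8],[-41.4, -7.8, -3.2, -0.0, 0.0, 4.8],[-41.9, -4.3, -3.2, -0.0, 0.0, 4.8],[-42.1, -0.8, -3.2, -0.0, 0.0, 4.8],
[-36.5, -12.0, 0.0, 0.0, 0.0, 5.7],[-37.6, -8.3, 0.0, 0.0, 0.0, 5.7],[-38.2, -4.5, 0.0, 0.0, 0.0, 5.7],[-38.5, -0.7, 0.0, 0.0, 0.0, 5.7],[-38.3, 3.1, 0.0, 0.0, 0.0, 5.7],[-37.8, 6.9, 0.0, 0.0, 0.0, 5.7],[-37.0, 10.7, 0.0, 0.0, 0.0, 5.7],
```

Emit:
step_arm:
  motion:
    - [-38, -18, -3, 0, 0, 5]
    - [-39, -15, -3, 0, 0, 5]
    - [-40, -11, -3, 0, 0, 5]
    - [-41, -8, -3, 0, 0, 5]
    - [-42, -4, -3, 0, 0, 5]
    - [-42, -1, -3, 0, 0, 5]
    - [-30, -12, 0, 0, 0, 6]
    - [-30, -8, 0, 0, 0, 6]
    - [-30, -5, 0, 0, 0, 6]
    - [-30, -1, 0, 0, 0, 6]
    - [-25, 3, 0, 0, 0, 6]
    - [-20, 7, 0, 0, 0, 6]
    - [0, 0, 0, 0, 0, 3]
    - [0, 0, 0, 0, 0, 0]

```text
clock: 1.9
position: [0.4546, 0.2236, 0.246]
ee_rot: [0.722, 0.692, -0.004, 0.0]
ft_force: [-0.1, 0.4, 0.3]
grip_width: 1.007
```

Run:
```python
from h import *
st()
ci,im=snap("wrist","w1")
st()
```

```text
t 1.9 p [0.4546 0.2236 0.246 ] yaw -2.43 z [-0.0049 -0.0053 -1.    ] F [-0.06  0.39  0.28] g 86.0
t 1.95 p [0.4547 0.2235 0.246 ] yaw -2.39 z [-0.0049 -0.0054 -1.    ] F [ 0.42 -0.34  0.13] g 85.4
```

View pics/w1.png

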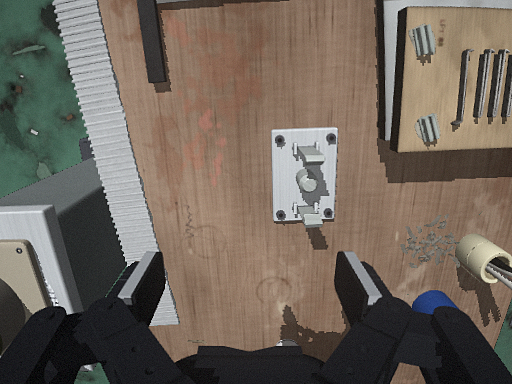

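Wrist view: the bracket plate spans (272,128) to (337,222), the spigot is at about (308,183), and the clips are above and below it. I'll measure the plate.

Run:
```python
from h import *
im=cv2.imread("pics/w1.png");ci=manip.camera_info("wrist")
x0,y0=255,112
c=im[y0:240,x0:355]
g=c.min(2)
m=((c.max(2).astype(int)-g<30)&(g>165)).astype(np.uint8)*255
m=cv2.morphologyEx(m,cv2.MORPH_CLOSE,np.ones((5,5)))
n,l,s,_=cv2.connectedComponentsWithStats(m);k=1+s[1:,4].argmax();m=(l==k).astype(np.uint8)
cnt=max(cv2.findContours(m,0,cv2.CHAIN_APPROX_NONE)[0],key=len)[:,0]
W=np.array([onz(ci,u+x0,v+y0,.012)[:2] for u,v in cnt])
r=cv2.minAreaRect((W*1000).astype(np.float32));print(r)
b=cv2.resize(c,None,fx=6,fy=6,interpolation=cv2.INTER_CUBIC)
for q in cnt: cv2.circle(b,(int(q[0]*6+3),int(q[1]*6+3)),1,(0,0,255),-1)
C=np.r_[np.array(r[0])/1000,.048]
for z in(.012,.048):
  C[2]=z;p=proj(ci,C)-[x0,y0];cv2.circle(b,tuple(int(i) for i in p*6+3),4,(255,0,0),-1)
cv2.imwrite("pics/z1.png",cv2.resize(b,None,fx=.78,fy=.78))
```

```text
((522.954833984375, 193.13543701171875), (81.7903060913086, 130.07505798339844), 0.08260491490364075)
```

View pics/z1.png

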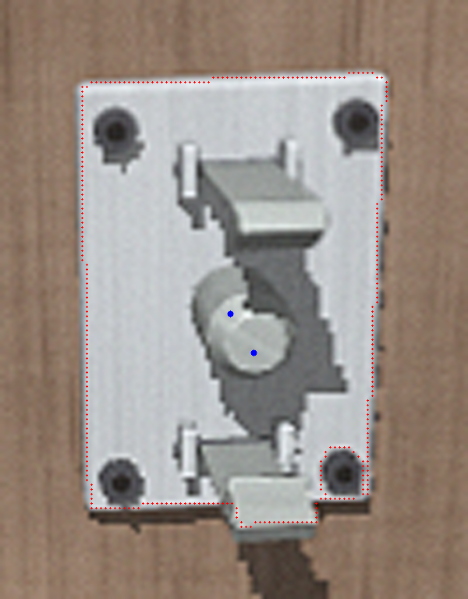

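Run:
```python
from h import *
ci=manip.camera_info("wrist");f=lambda u,v,z:onz(ci,255+(u/.78-3)/6,112+(v/.78-3)/6,z)
W=[f(u,v,.012) for u,v in((82,82),(383,75),(369,502),(89,508))]
print(np.round(W,4),np.mean(W,0))
H=[f(u,v,.012) for u,v in((117,130),(357,122),(343,473),(121,482))]
print(np.round(H,4),np.mean(H,0))
for a,b in((0,3),(1,2)):
  for Q in(W,H): d=Q[a]-Q[b];print(np.degrees(np.arctan2(-d[0],d[1])))
print(f(254,343,.048))
s=plan((.505,-.10,.20),0,8)
s=plan((.505,-.06,.18),0,8)
```

```text
[[0.483  0.2582 0.012 ]
 [0.5626 0.2572 0.012 ]
 [0.5645 0.1344 0.012 ]
 [0.4828 0.136  0.012 ]] [0.52324555 0.19645637 0.012     ]
[[0.492  0.2452 0.012 ]
 [0.5562 0.245  0.012 ]
 [0.5565 0.1439 0.012 ]
 [0.4922 0.1438 0.012 ]] [0.52421722 0.1944741  0.012     ]
-0.08029977834936528
0.07092384468475484
0.8835708043870465
0.17248705946037393
[0.52291774 0.19572073 0.048     ]
[-40.1, 8.0, 5.9, -0.0, 0.0, -0.3],[-40.2, 7.8, 5.9, -0.0, 0.0, -0.3],[-40.2, 7.6, 5.9, -0.0, 0.0, -0.3],[-40.2, 7.4, 5.9, -0.0, 0.0, -0.3],[-40.3, 7.1, 5.9, -0.0, 0.0, -0.3],[-40.3, 6.9, 5.8, -0.0, 0.0, -0.3],[-40.4, 6.7, 5.8, -0.0, 0.0, -0.3],[-40.4, 6.5, 5.8, -0.0, 0.0, -0.3],
[-35.1, 7.8, 8.4, -0.0, 0.0, -0.3],[-35.1, 7.6, 8.4, -0.0, 0.0, -0.3],[-35.2, 7.4, 8.4, -0.0, 0.0, -0.3],[-35.2, 7.2, 8.4, -0.0, 0.0, -0.3],[-35.3, 7.0, 8.3, -0.0, 0.0, -0.3],[-35.3, 6.9, 8.3, -0.0, 0.0, -0.3],[-35.4, 6.7, 8.3, -0.0, 0.0, -0.3],[-35.4, 6.5, 8.3, -0.0, 0.0, -0.3],
```

Bracket measured at (0.523, 0.196), yaw about 0, with size and spigot consistent. Now to the sleeve.

Emit:
step_arm:
  motion:
    - [-36, 8, 7, 0, 0, -0.5]
    - [-36, 8, 7, 0, 0, -0.5]
    - [-36, 8, 7, 0, 0, -0.5]
    - [-36, 7, 7, 0, 0, -0.5]
    - [-36, 7, 7, 0, 0, 0]
    - [-36, 7, 7, 0, 0, 0]
    - [-36, 7, 7, 0, 0, 0]
    - [-31, 6, 7, 0, 0, 0]
    - [0, 0, 0, 0, 0, 0]

```text
clock: 3.08
position: [0.5108, -0.0653, 0.1891]
ee_rot: [0.702, 0.713, -0.004, 0.0]
ft_force: [0.8, 0.6, 0.3]
grip_width: 1.001
```

Run:
```python
from h import *
st()
ci,im=snap("wrist","w2")
m=((im.max(2).astype(int)-im.min(2)<30)&(im.min(2)>190)).astype(np.uint8)
n,l,s,c=cv2.connectedComponentsWithStats(m)
for k in range(1,n):
    if s[k,4]>150: print(s[k],c[k])
```

```text
t 3.075 p [ 0.5108 -0.0653  0.1891] yaw 0.89 z [-0.0048 -0.0056 -1.    ] F [0.77 0.61 0.35] g 85.5
[222 184  39  48 918] [240.15141612 209.2745098 ]
```

View pics/w2.png

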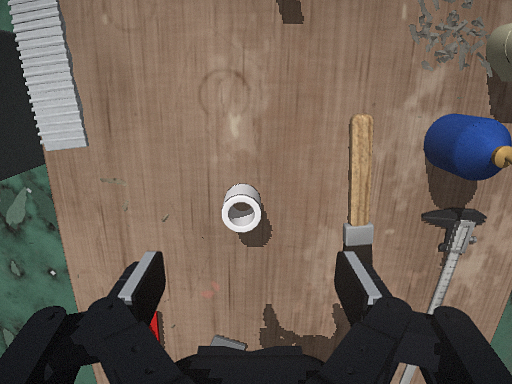

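The sleeve's top ring is centred near (241,212), with an outer width of about 39 px. The brush lies to its right at column 360.

Run:
```python
from h import *
ci=manip.camera_info("wrist")
im=cv2.imread("pics/w2.png");b=cv2.resize(im[170:250,200:280],None,fx=7,fy=7,interpolation=cv2.INTER_CUBIC);cv2.imwrite("pics/z2.png",b)
for u,v in((222,212),(260.5,212),(241,231.5),(241,212)): print(onz(ci,u,v,.045))
print("brush",onz(ci,348,230,.01),onz(ci,350,200,.01))
s=plan((.499,-.103,.11),0,4)
```

```text
[ 0.48261703 -0.1017676   0.045     ]
[ 0.52212176 -0.10099872  0.045     ]
[ 0.50230635 -0.12349572  0.045     ]
[ 0.50212655 -0.10138154  0.045     ]
brush [ 0.62803717 -0.13653693  0.01      ] [ 0.6255555  -0.09875361  0.01      ]
[-9.7, -3.1, 19.9, -0.1, 0.1, 0.2],[-9.7, -3.0, 19.9, -0.1, 0.1, 0.2],[-9.8, -3.0, 19.9, -0.1, 0.1, 0.2],[-9.8, -3.0, 19.9, -0.1, 0.1, 0.2],
```

View pics/z2.png

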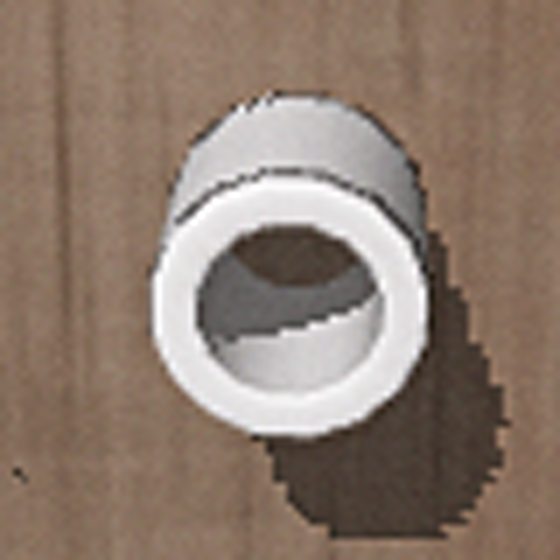

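Emit:
step_arm:
  motion:
    - [-10, -2, 20, -0.1, 0.1, 0.2]
    - [-10, -2, 20, -0.1, 0.1, 0.2]
    - [-10, -2, 20, -0.1, 0.1, 0.2]
    - [-9, -2, 20, -0.1, 0.1, 0.2]
    - [0, 0, 0, 0, 0, 0]

```text
clock: 3.75
position: [0.5046, -0.0957, 0.1082]
ee_rot: [0.701, 0.713, 0.003, -0.0]
ft_force: [0.1, -0.3, 0.2]
grip_width: 1.004
```

Run:
```python
from h import *
st(); plan((.502,-.103,.018),0,6)
```

```text
t 3.75 p [ 0.5046 -0.0957  0.1082] yaw 1.0 z [ 0.004   0.0055 -1.    ] F [ 0.12 -0.32  0.17] g 85.8
[-1.3, -0.5, 15.0, 0.0, -0.1, 0.2],[-1.3, -0.5, 15.0, 0.0, -0.1, 0.2],[-1.3, -0.5, 15.0, 0.0, -0.1, 0.2],[-1.3, -0.5, 15.0, 0.0, -0.1, 0.2],[-1.2, -0.5, 15.0, 0.0, -0.1, 0.2],[-1.2, -0.4, 15.0, 0.0, -0.1, 0.2],
```

Emit:
step_arm:
  motion:
    - [-2, -1, 15, 0, -0.1, 0]
    - [-2, -1, 15, 0, -0.1, 0]
    - [-2, -1, 15, 0, -0.1, -0.5]
    - [-2, 0, 15, 0, 0, -0.5]
    - [-1, 0, 15, 0, 0, 0]
    - [0, 0, 12, 0, 0, 0]
    - [0, 0, 0, 0, 0, 0]

```text
clock: 4.62
position: [0.5031, -0.1025, 0.016]
ee_rot: [0.693, 0.721, 0.002, 0.002]
ft_force: [-0.3, -0.5, 0.7]
grip_width: 1.0
```

Run:
```python
from h import *
st(); plan((.502,-.103,.018),0,1);snap("wrist","w3");snap("scene","s3")
```

```text
t 4.625 p [ 0.5031 -0.1025  0.016 ] yaw 2.31 z [ 5.e-03  6.e-04 -1.e+00] F [-0.31 -0.52  0.73] g 85.4
[-0.5, -1.1, -2.0, 0.3, -0.0, 2.3],
```

View pics/w3.png

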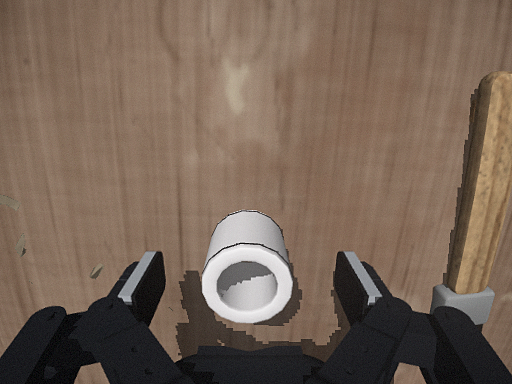

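The sleeve is centred between the fingers (ring at (247,283)). Grip.

Emit:
step_arm:
  motion:
    - [0, 0, -2, 0, 0, 2]
    - [0, 0, 0, 0, 0, 0]
    - [0, 0, 0, 0, 0, 0]
    - [0, 0, 0, 0, 0, 0]
    - [0, 0, 0, 0, 0, 0]
    - [0, 0, 0, 0, 0, 0]
  jaw: 36
  force: 50

```text
clock: 5.48
position: [0.5048, -0.1023, 0.0209]
ee_rot: [0.706, 0.708, 0.004, 0.003]
ft_force: [0.6, 0.0, -1.1]
grip_width: 0.477
```

Run:
```python
from h import *
st(); snap("wrist","w4")
p,_=pose();plan((p[0],p[1],.1),0,4)
```

```text
t 5.475 p [ 0.5048 -0.1023  0.0209] yaw 0.18 z [ 0.0092  0.0013 -1.    ] F [ 0.63  0.04 -1.09] g 40.7
[0.0, 0.2, -19.8, 0.1, -0.0, 0.0],[0.0, 0.1, -19.8, 0.1, -0.0, 0.0],[0.0, 0.1, -19.8, 0.1, -0.0, 0.0],[0.0, 0.0, -19.8, 0.1, -0.0, 0.0],
```

View pics/w4.png

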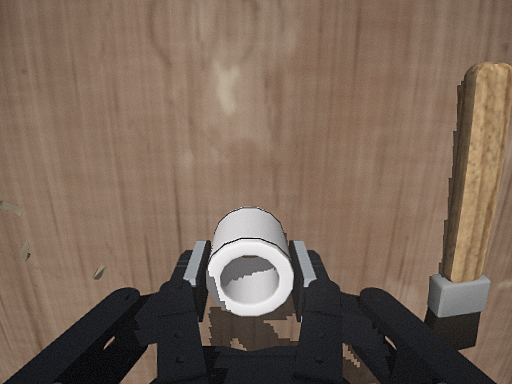

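The sleeve is gripped upright between the pads, ring centre about (251,277). I'll lift it and carry it over.

Run:
```python
from h import *
ci=manip.camera_info("wrist");im=cv2.imread("pics/w4.png")
b=cv2.resize(im[220:330,195:305],None,fx=5,fy=5,interpolation=cv2.INTER_CUBIC);cv2.imwrite("pics/z4.png",b)
for u,v in((251,277),(251,276),(251,239),(251,315)): print(onz(ci,u,v,.045))
```

```text
[ 0.50514541 -0.10323372  0.045     ]
[ 0.50514262 -0.10269361  0.045     ]
[ 0.50504554 -0.08373522  0.045     ]
[ 0.50525907 -0.12502717  0.045     ]
```

View pics/z4.png

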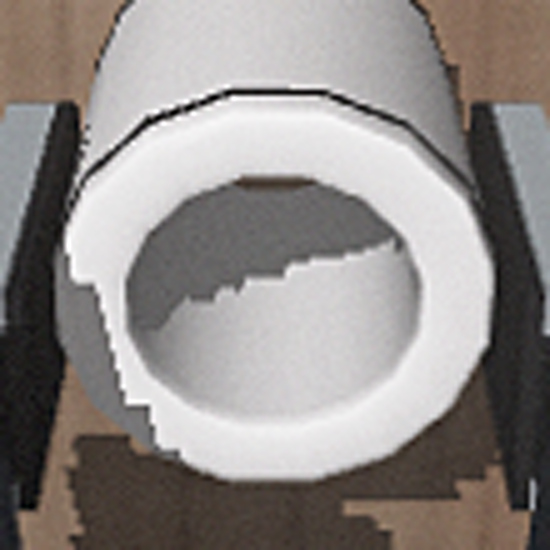

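Emit:
step_arm:
  motion:
    - [0, 0, -20, 0.2, 0, 0]
    - [0, 0, -25, 0.2, 0, 0]
    - [0, 0, -25, 0.1, 0, 0]
    - [0, 0, -25, 0, 0, 0]
    - [0, 0, -10, 0, 0, 0]
    - [0, 0, 0, 0, 0, 0]

```text
clock: 6.28
position: [0.5033, -0.1023, 0.1274]
ee_rot: [0.706, 0.708, -0.001, -0.001]
ft_force: [-0.4, -0.1, -1.6]
grip_width: 0.476
```

Run:
```python
from h import *
st();plan((.523,.196,.125),0,9)
```

```text
t 6.275 p [ 0.5033 -0.1023  0.1274] yaw 0.18 z [-0.0027  0.0012 -1.    ] F [-0.38 -0.13 -1.58] g 40.6
[33.1, 2.3, 0.3, -0.0, -0.0, 0.0],[33.1, 2.3, 0.3, -0.0, -0.0, 0.0],[33.1, 2.3, 0.3, -0.0, -0.0, 0.0],[33.1, 2.3, 0.3, -0.0, -0.0, 0.0],[33.1, 2.3, 0.3, -0.0, -0.0, 0.0],[33.1, 2.2, 0.3, -0.0, -0.0, 0.0],[33.1, 2.2, 0.3, -0.0, -0.0, 0.0],[33.1, 2.2, 0.3, -0.0, -0.0, 0.0],[33.1, 2.2, 0.3, -0.0, -0.0, 0.0],
```

Emit:
step_arm:
  motion:
    - [34, 2, 0, 0, 0, 0]
    - [34, 2, 0, 0, 0, 0]
    - [34, 2, 0, 0, 0, 0]
    - [34, 2, 0, 0, 0, 0]
    - [34, 2, 0, 0, 0, 0]
    - [34, 2, 0, 0, 0, 0]
    - [34, 2, 0, 0, 0, 0]
    - [34, 2, 0, 0, 0, 0]
    - [30, 2, 0, 0, 0, 0]
    - [0, 0, 0, 0, 0, 0]

```text
clock: 7.52
position: [0.5147, 0.2079, 0.1138]
ee_rot: [0.706, 0.708, -0.008, -0.005]
ft_force: [0.9, -0.7, -2.6]
grip_width: 0.48
```

Run:
```python
from h import *
st();plan((.523,.197,.08),0,3)
snap("wrist","w5");ci,im=snap("scene","s5")
cv2.imwrite("pics/z5.png",cv2.resize(im[110:220,110:240],None,fx=5,fy=5,interpolation=cv2.INTER_CUBIC))
```

```text
t 7.525 p [0.5147 0.2079 0.1138] yaw 0.11 z [-0.0186 -0.0046 -0.9998] F [ 0.86 -0.69 -2.55] g 41.0
[-3.6, 3.0, 11.2, -0.4, 0.1, 0.0],[-3.6, 2.9, 11.2, -0.4, 0.1, 0.0],[-3.6, 2.9, 11.2, -0.4, 0.1, 0.0],
```

View pics/w5.png

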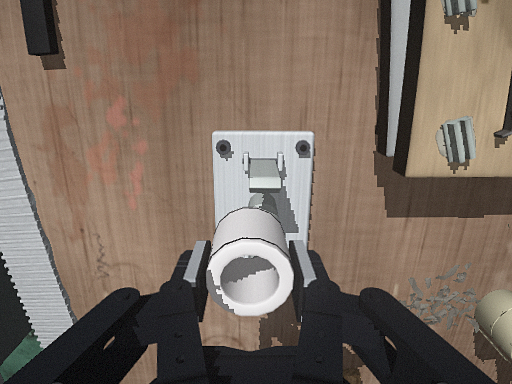

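View pics/z5.png

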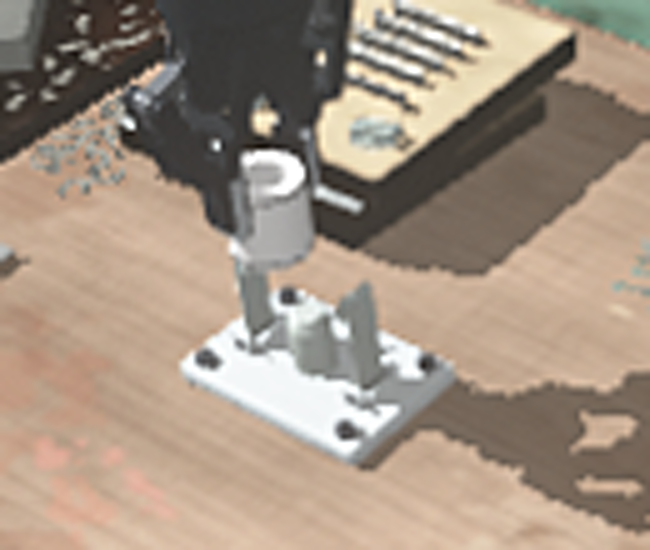

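Wrist view: the sleeve is held over the bracket, about 11 mm past in y and 8 mm short in x. I'll correct level and position.

Emit:
step_arm:
  motion:
    - [-6, 4, -2, -0.6, 0.2, 0]
    - [-5, 4, -2, -0.5, 0.1, 0]
    - [0, 0, 0, 0, 0, 0]

```text
clock: 8.0
position: [0.524, 0.1897, 0.1178]
ee_rot: [0.709, 0.705, 0.0, 0.001]
ft_force: [0.6, -0.3, -1.4]
grip_width: 0.478
```

Run:
```python
from h import *
st();plan((.523,.197,.06),0,3)
snap("wrist","w6")
```

```text
t 8.0 p [0.524  0.1897 0.1178] yaw -0.34 z [ 0.0017 -0.0012 -1.    ] F [ 0.63 -0.27 -1.44] g 40.8
[2.4, -0.4, 19.3, 0.0, 0.0, -0.1],[2.4, -0.4, 19.3, 0.0, 0.0, -0.1],[2.4, -0.3, 19.3, 0.0, 0.0, -0.1],
```

View pics/w6.png

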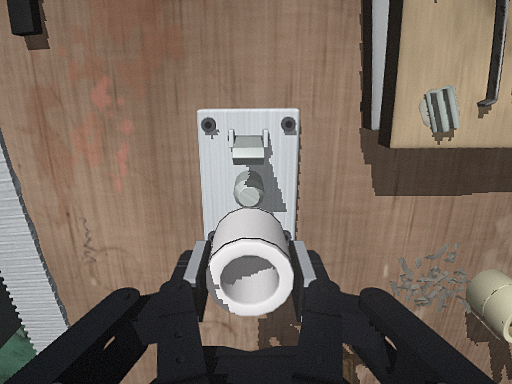

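Run:
```python
from h import *
ci=manip.camera_info("wrist");im=cv2.imread("pics/w6.png")
cv2.imwrite("pics/z6.png",cv2.resize(im[160:215,220:280],None,fx=9,fy=9,interpolation=cv2.INTER_CUBIC))
print(onz(ci,249,197,.048),onz(ci,251,276.5,.142),onz(ci,250,211,.097))
```

```text
[0.52353551 0.19539964 0.048     ] [0.52435503 0.1895257  0.142     ] [0.52413555 0.20385079 0.097     ]
```

View pics/z6.png

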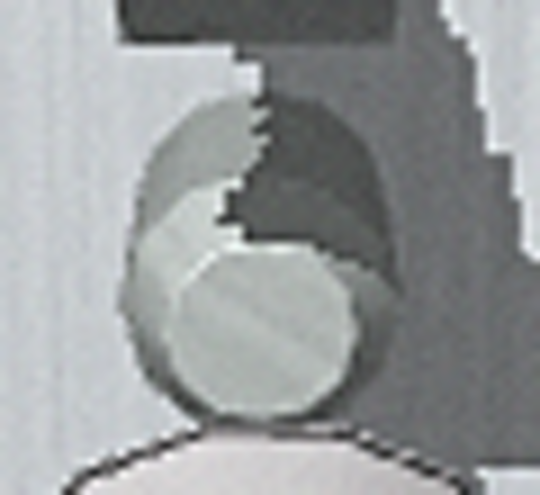

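Spigot top measured at (0.523, 0.196), agreeing with the earlier reading. Align, then descend.

Emit:
step_arm:
  motion:
    - [6, -1, 8, 0, 0, 0]
    - [0, 0, 8, 0, 0, 0]
    - [0, 0, 8, 0, 0, 0]
    - [0, 0, 8, 0, 0, 0]
    - [0, 0, 2, 0, 0, 0]
    - [0, 0, 0, 0, 0, 0]

```text
clock: 8.8
position: [0.5221, 0.1968, 0.0804]
ee_rot: [0.709, 0.705, -0.001, 0.001]
ft_force: [-0.2, -0.2, -1.9]
grip_width: 0.476
```

Run:
```python
from h import *
st();plan((.523,.1965,.06),0,1)
```

```text
t 8.8 p [0.5221 0.1968 0.0804] yaw -0.27 z [ 0.     -0.0016 -1.    ] F [-0.2  -0.17 -1.93] g 40.6
[-0.3, 0.9, 20.4, 0.0, 0.1, -0.3],
```

Emit:
step_arm:
  motion:
    - [0, 1, 5, 0, 0, 0]
    - [0, 0, 5, 0, 0, 0]
    - [0, 0, 5, 0, 0, 0]
    - [0, 0, 5, 0, 0, 0]
    - [0, 0, 0, 0, 0, 0]

```text
clock: 9.43
position: [0.5235, 0.197, 0.0594]
ee_rot: [0.709, 0.705, -0.0, 0.001]
ft_force: [1.1, -0.1, -1.7]
grip_width: 0.478
```

Run:
```python
from h import *
st();snap("wrist","w7")
```

```text
t 9.425 p [0.5235 0.197  0.0594] yaw -0.27 z [ 8.e-04 -1.e-03 -1.e+00] F [ 1.14 -0.14 -1.66] g 40.8
```

View pics/w7.png

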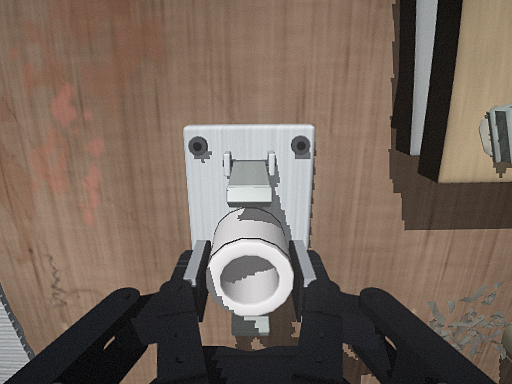

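The sleeve has gone over the spigot with no side force. Continue down.

Emit:
step_arm:
  motion:
    - [0, 0, 5, 0, 0, 0]
    - [0, 0, 5, 0, 0, 0]
    - [0, 0, 5, 0, 0, 0]
    - [0, 0, 5, 0, 0, 0]
    - [0, 0, 2, 0, 0, 0]
    - [0, 0, 0, 0, 0, 0]

```text
clock: 10.22
position: [0.5236, 0.1971, 0.0361]
ee_rot: [0.709, 0.705, 0.0, 0.001]
ft_force: [0.0, 0.1, -0.8]
grip_width: 0.479
```

Emit:
step_arm:
  motion:
    - [0, 0, 2, 0, 0, 0]
    - [0, 0, 2, 0, 0, 0]
    - [0, 0, 2, 0, 0, 0]

```text
clock: 10.6
position: [0.5239, 0.1972, 0.0326]
ee_rot: [0.709, 0.705, 0.0, 0.0]
ft_force: [-15.2, -5.2, 36.6]
grip_width: 0.477
```

Run:
```python
from h import *
st();snap("wrist","w8")
```

```text
t 10.6 p [0.5239 0.1972 0.0326] yaw -0.29 z [ 6.e-04  3.e-04 -1.e+00] F [-15.19  -5.17  36.64] g 40.7
```

View pics/w8.png

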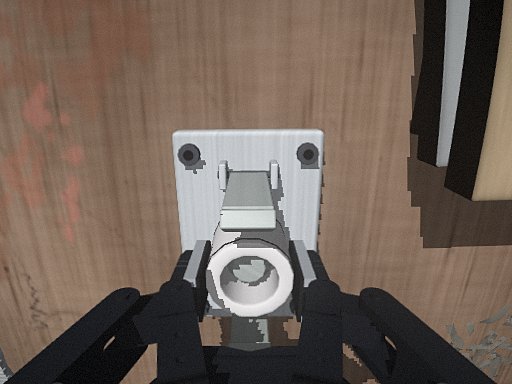

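The sleeve is home: it met the plate at the expected height and the spigot is visible in its bore. Release and lift.

Emit:
step_arm:
  motion:
    - [0, 0, -1, 0, 0, 0]
    - [0, 0, 0, 0, 0, 0]
    - [0, 0, 0, 0, 0, 0]
    - [0, 0, 0, 0, 0, 0]
    - [0, 0, -15, 0, 0, 0]
    - [0, 0, -25, 0, 0, 0]
    - [0, 0, -35, 0, 0, 0]
    - [0, 0, -35, 0, 0, 0]
    - [0, 0, -35, 0, 0, 0]
    - [0, 0, 0, 0, 0, 0]
  jaw: 85

```text
clock: 11.9
position: [0.5247, 0.1966, 0.1887]
ee_rot: [0.709, 0.705, 0.002, 0.001]
ft_force: [0.3, 0.5, 0.3]
grip_width: 0.998
```

Run:
```python
from h import *
st();snap("wrist","w9")
im=cv2.imread("pics/top0.png");ci=manip.camera_info("top")
# cover corners from zoom tile (origin 322,199, x5; tile starts 520)
f=lambda u,v,z:onz(ci,322+(u-520)/5,199+v/5,z)
print([f(u,v,.012).round(3) for u,v in((616,82),(704,118),(686,184),(590,150))])
plan((.47,-.29,.2),0,12)
```

```text
t 11.9 p [0.5247 0.1966 0.1887] yaw -0.36 z [ 0.0042  0.0018 -1.    ] F [0.32 0.5  0.33] g 85.2
[array([ 0.506, -0.32 ,  0.012]), array([ 0.483, -0.375,  0.012]), array([ 0.442, -0.362,  0.012]), array([ 0.463, -0.302,  0.012])]
[-40.6, -4.2, -1.1, 0.0, -0.0, -0.0],[-40.6, -4.3, -1.1, 0.0, -0.0, -0.0],[-40.6, -4.3, -1.1, 0.0, -0.0, -0.0],[-40.6, -4.3, -1.1, 0.0, -0.0, -0.0],[-40.5, -4.3, -1.1, 0.0, -0.0, -0.0],[-40.5, -4.3, -1.1, 0.0, -0.0, -0.0],[-40.5, -4.4, -1.1, 0.0, -0.0, -0.0],[-40.5, -4.4, -1.1, 0.0, -0.0, -0.0],[-40.5, -4.4, -1.1, 0.0, -0.0, -0.0],[-40.5, -4.4, -1.1, 0.0, -0.0, -0.0],[-40.5, -4.5, -1.1, 0.0, -0.0, -0.0],[-40.5, -4.5, -1.1, 0.0, -0.0, -0.0],
```

View pics/w9.png

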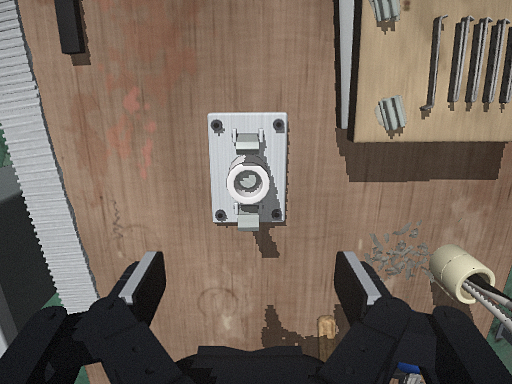

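The sleeve stands on the plate, ring at (249,182). On to the cover at about (0.474, -0.340), yaw about -23°.

Run:
```python
from h import *
plan((.485,-.31,.19),-23,12)
```

```text
[-42.2, -3.0, -0.3, 0.0, -0.0, 1.9],[-42.3, -1.6, -0.3, 0.0, -0.0, 1.9],[-42.3, -0.2, -0.3, 0.0, -0.0, 1.9],[-42.3, 1.2, -0.3, 0.0, -0.0, 1.9],[-42.2, 2.6, -0.3, 0.0, -0.0, 1.9],[-42.1, 4.0, -0.3, 0.0, -0.0, 1.9],[-42.0, 5.4, -0.3, 0.0, -0.0, 1.9],[-41.8, 6.7, -0.3, 0.0, -0.0, 1.9],[-41.5, 8.1, -0.3, 0.0, -0.0, 1.9],[-41.2, 9.5, -0.2, 0.0, -0.0, 1.9],[-40.9, 10.8, -0.2, 0.0, -0.0, 1.9],[-40.5, 12.2, -0.2, 0.0, -0.0, 1.9],
```

Emit:
step_arm:
  motion:
    - [-40, -3, -1, 0, 0, 2]
    - [-42, -2, -1, 0, 0, 2]
    - [-42, 0, -1, 0, 0, 2]
    - [-42, 1, -1, 0, 0, 2]
    - [-42, 3, -1, 0, 0, 2]
    - [-42, 4, -1, 0, 0, 2]
    - [-42, 5, -1, 0, 0, 2]
    - [-42, 7, -1, 0, 0, 2]
    - [-41, 8, -1, 0, 0, 2]
    - [-41, 9, -1, 0, 0, 2]
    - [-40, 11, -1, 0, 0, 2]
    - [-30, 9, -1, 0, 0, 1]
    - [0, 0, 0, 0, 0, 0]

```text
clock: 13.58
position: [0.46, -0.3209, 0.1935]
ee_rot: [0.844, 0.536, -0.003, -0.003]
ft_force: [-0.4, 0.5, -0.3]
grip_width: 0.99
```

Run:
```python
from h import *
st();snap("wrist","w10")
```

```text
t 13.575 p [ 0.46   -0.3209  0.1935] yaw -25.14 z [-0.0085  0.0021 -1.    ] F [-0.36  0.5  -0.32] g 84.6
```

View pics/w10.png

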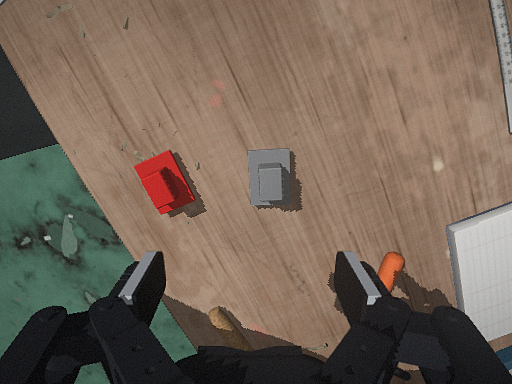

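Grey cover: flange (248–290, 149–206), block top about (260–282, 163–200). The red look-alike is at (165,183).

Run:
```python
from h import *
ci=manip.camera_info("wrist");im=cv2.imread("pics/w10.png")
x0,y0=235,135
c=im[y0:220,x0:305];
cv2.imwrite("pics/z10.png",cv2.resize(c,None,fx=8,fy=7,interpolation=cv2.INTER_CUBIC)) if 0 else cv2.imwrite("pics/z10.png",cv2.resize(c,None,fx=7,fy=7,interpolation=cv2.INTER_CUBIC))
i=c.astype(int);m=((i.max(2)-i.min(2)<22)&(i.max(2)>95)).astype(np.uint8)
n,l,s,_=cv2.connectedComponentsWithStats(m);k=1+s[1:,4].argmax();m=(l==k).astype(np.uint8)
cnt=max(cv2.findContours(m,0,2)[0],key=cv2.contourArea)[:,0];print(s[k])
W=np.array([onz(ci,u+x0,v+y0,.012)[:2]*1000 for u,v in cnt],np.float32)
print(cv2.minAreaRect(W))
print("red",onz(ci,195,200,.03),onz(ci,172,150,.01))
```

```text
[  12   13   43   58 1894]
((475.5002136230469, -337.5835266113281), (64.08293914794922, 45.54829788208008), 68.3701171875)
red [ 0.39372513 -0.32213699  0.03      ] [ 0.39156002 -0.26488168  0.01      ]
```

View pics/z10.png

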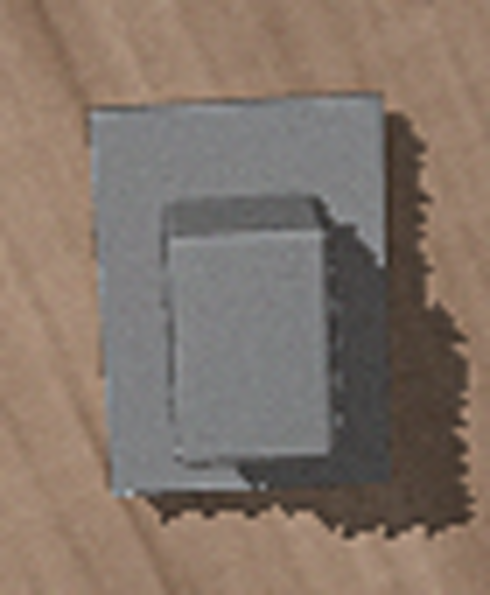

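Run:
```python
from h import *
ci=manip.camera_info("wrist")
print(onz(ci,235+252/7-.4,135+345/7-.4,.038))
s=plan((.475,-.337,.085),-21.6,5)
```

```text
[ 0.47574745 -0.33748624  0.038     ]
[-1.9, 4.3, 21.6, -0.1, 0.0, -0.7],[-2.0, 4.2, 21.6, -0.1, 0.0, -0.7],[-2.0, 4.2, 21.6, -0.1, 0.0, -0.7],[-2.1, 4.1, 21.7, -0.1, 0.0, -0.7],[-2.1, 4.0, 21.7, -0.1, 0.0, -0.7],
```

Block centre (0.4757, -0.3375) agrees with the flange centre. Descend in stages.

Emit:
step_arm:
  motion:
    - [-2, 4, 20, -0.1, 0, -0.7]
    - [-2, 4, 20, -0.1, 0, -0.7]
    - [-2, 4, 20, -0.1, 0, -0.7]
    - [-2, 4, 20, -0.1, 0, -0.7]
    - [-2, 4, 18, -0.1, 0, -0.7]
    - [0, 0, 0, 0, 0, 0]
  jaw: 62

```text
clock: 14.38
position: [0.475, -0.3326, 0.0897]
ee_rot: [0.825, 0.565, 0.001, -0.002]
ft_force: [-0.1, 0.8, -0.1]
grip_width: 0.725
```

Run:
```python
from h import *
st();plan((.4757,-.3375,.017),-21.6,5)
```

```text
t 14.375 p [ 0.475  -0.3326  0.0897] yaw -21.13 z [-7.0e-04  3.6e-03 -1.0e+00] F [-0.11  0.82 -0.08] g 61.9
[-0.9, 0.5, 14.5, -0.0, -0.0, 0.1],[-0.9, 0.5, 14.5, -0.0, -0.0, 0.1],[-0.9, 0.5, 14.5, -0.0, -0.0, 0.1],[-0.9, 0.5, 14.5, -0.0, -0.0, 0.1],[-0.9, 0.5, 14.5, -0.0, -0.0, 0.1],
```

Emit:
step_arm:
  motion:
    - [-1, 0.5, 14, 0, 0, 0.1]
    - [-1, 0.5, 14, 0, 0, 0.1]
    - [-1, 0.5, 14, 0, 0, 0.1]
    - [-1, 0.5, 12, 0, 0, 0.1]
    - [-0.5, 0, 9, 0, 0, 0]
    - [0, 0, 0, 0, 0, 0]

```text
clock: 15.12
position: [0.4755, -0.338, 0.0229]
ee_rot: [0.827, 0.562, 0.001, -0.001]
ft_force: [-0.8, -0.4, 0.8]
grip_width: 0.724
```

Run:
```python
from h import *
st();plan((.4757,-.3375,.017),-21.6,1);snap("wrist","w11")
```

```text
t 15.125 p [ 0.4755 -0.338   0.0229] yaw -21.58 z [ 1.0e-04  3.1e-03 -1.0e+00] F [-0.83 -0.45  0.78] g 61.8
[0.5, 0.0, 5.9, -0.1, -0.2, 0.0],
```

View pics/w11.png

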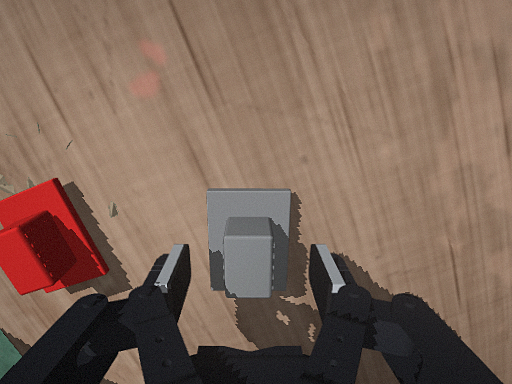

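The block is centred and aligned between the fingers. Lower a little and grip.

Emit:
step_arm:
  motion:
    - [0, 0, 4.5, 0, -0.2, 0]
    - [0, 0, 0, 0, 0, 0]

```text
clock: 15.42
position: [0.4762, -0.3383, 0.0193]
ee_rot: [0.827, 0.562, -0.0, 0.001]
ft_force: [-0.5, 0.0, 1.2]
grip_width: 0.727
```

Emit:
step_arm:
  motion:
    - [0, 0, 0, 0, 0, 0]
    - [0, 0, 0, 0, 0, 0]
    - [0, 0, 0, 0, 0, 0]
    - [0, 0, 0, 0, 0, 0]
    - [0, 0, 0, 0, 0, 0]
    - [0, 0, 0, 0, 0, 0]
  jaw: 16
  force: 70

```text
clock: 16.18
position: [0.4766, -0.3385, 0.02]
ee_rot: [0.827, 0.562, 0.0, 0.001]
ft_force: [0.2, -0.2, 0.2]
grip_width: 0.257
```

Run:
```python
from h import *
st();snap("wrist","w12");p,_=pose();plan((p[0],p[1],.13),-21.6,5)
```

```text
t 16.175 p [ 0.4766 -0.3385  0.02  ] yaw -21.57 z [ 0.0016 -0.0015 -1.    ] F [ 0.15 -0.16  0.19] g 21.9
[-0.0, 0.0, -22.0, 0.0, 0.0, 0.0],[-0.0, 0.0, -22.0, 0.0, 0.0, 0.0],[-0.0, 0.0, -22.0, 0.0, 0.0, 0.0],[-0.0, 0.0, -22.0, 0.0, 0.0, 0.0],[-0.0, 0.0, -22.0, 0.0, 0.0, 0.0],
```

View pics/w12.png

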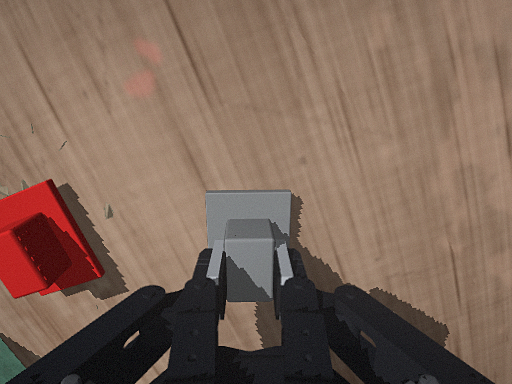

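Gripped, but a little shallow. I'll regrip about 4 mm deeper.

Emit:
step_arm:
  motion:
    - [0, 0, 0, 0, 0, 0]
    - [0, 0, 0, 0, 0, 0]
    - [0.5, 0, 3, 0, 0, 0]
    - [0, 0, 1.5, 0, 0, 0]
    - [0, 0, 0, 0, 0, 0]
  jaw: 40

```text
clock: 16.85
position: [0.4768, -0.3378, 0.0149]
ee_rot: [0.827, 0.562, 0.0, 0.001]
ft_force: [-0.6, -0.2, 0.1]
grip_width: 0.468
```

Run:
```python
from h import *
st()
```

```text
t 16.85 p [ 0.4768 -0.3378  0.0149] yaw -21.56 z [ 0.0012 -0.0013 -1.    ] F [-0.55 -0.17  0.1 ] g 39.9
```

Emit:
step_arm:
  motion:
    - [0, 0, 0, 0, 0, 0]
    - [0, 0, 0, 0, 0, 0]
    - [0, 0, 0, 0, 0, 0]
    - [0, 0, 0, 0, 0, 0]
  jaw: 16
  force: 80

```text
clock: 17.35
position: [0.4769, -0.338, 0.0152]
ee_rot: [0.827, 0.562, 0.0, 0.001]
ft_force: [1.1, -0.3, 0.1]
grip_width: 0.265
```

Run:
```python
from h import *
st();snap("wrist","w13")
```

```text
t 17.35 p [ 0.4769 -0.338   0.0152] yaw -21.57 z [ 0.0016 -0.0015 -1.    ] F [ 1.07 -0.29  0.15] g 22.6
```

Emit:
step_arm:
  motion:
    - [0, 0, -15, 0, 0, 0]
    - [0, 0, -25, 0, 0, 0]
    - [0, 0, -25, 0, 0, 0]
    - [0, 0, -25, 0, 0, 0]
    - [0, 0, -25, 0, 0, 0]
    - [0, 0, 0, 0, 0, 0]

```text
clock: 18.15
position: [0.4762, -0.3384, 0.1378]
ee_rot: [0.827, 0.562, 0.0, 0.001]
ft_force: [0.2, 0.6, -1.3]
grip_width: 0.261
```

Run:
```python
from h import *
st();snap("wrist","w14");plan((.523,.16,.14),0,14)
```

```text
t 18.15 p [ 0.4762 -0.3384  0.1378] yaw -21.65 z [ 0.0025 -0.0019 -1.    ] F [ 0.19  0.61 -1.29] g 22.3
[34.3, -10.0, -0.3, 0.0, 0.0, -1.5],[34.6, -9.0, -0.3, 0.0, 0.0, -1.5],[34.8, -8.1, -0.3, 0.0, 0.0, -1.5],[35.0, -7.2, -0.3, 0.0, 0.0, -1.5],[35.2, -6.2, -0.3, 0.0, 0.0, -1.5],[35.3, -5.3, -0.3, 0.0, 0.0, -1.5],[35.5, -4.3, -0.3, 0.0, 0.0, -1.5],[35.6, -3.4, -0.3, 0.0, 0.0, -1.5],[35.6, -2.4, -0.3, 0.0, 0.0, -1.5],[35.7, -1.4, -0.3, 0.0, 0.0, -1.5],[35.7, -0.5, -0.3, 0.0, 0.0, -1.5],[35.7, 0.5, -0.3, 0.0, 0.0, -1.5],[35.7, 1.5, -0.3, 0.0, 0.0, -1.5],[35.6, 2.4, -0.3, 0.0, 0.0, -1.5],
```

View pics/w14.png

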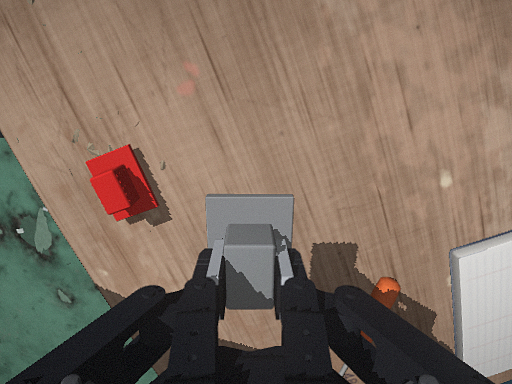

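The cover is lifted and level, square to the fingers. Carry it to the bracket.

Emit:
step_arm:
  motion:
    - [34, -10, -1, 0, 0, -1.5]
    - [34, -9, -1, 0, 0, -1.5]
    - [34, -8, -1, 0, 0, -1.5]
    - [35, -7, -1, 0, 0, -1.5]
    - [35, -6, -1, 0, 0, -1.5]
    - [35, -5, -1, 0, 0, -1.5]
    - [35, -4, -1, 0, 0, -1.5]
    - [35, -3, -1, 0, 0, -1.5]
    - [35, -2, -1, 0, 0, -1.5]
    - [35, -1, -1, 0, 0, -1.5]
    - [35, 0, -1, 0, 0, -1.5]
    - [35, 1, -1, 0, 0, -1.5]
    - [30, 1, -1, 0, 0, -1.5]
    - [20, 1, -1, 0, 0, -1.5]
    - [0, 0, 0, 0, 0, 0]

```text
clock: 20.08
position: [0.5158, 0.1494, 0.1382]
ee_rot: [0.707, 0.708, -0.007, -0.005]
ft_force: [0.3, -0.5, -1.1]
grip_width: 0.262
```

Run:
```python
from h import *
st();snap("wrist","w15");plan((.523,.1965,.13),0,3)
```

```text
t 20.075 p [0.5158 0.1494 0.1382] yaw 0.08 z [-0.0175 -0.0037 -0.9998] F [ 0.27 -0.46 -1.06] g 22.4
[16.1, 2.4, 2.6, -0.3, 0.1, -0.0],[16.1, 2.4, 2.7, -0.3, 0.1, -0.0],[16.1, 2.4, 2.7, -0.3, 0.1, -0.0],
```

View pics/w15.png

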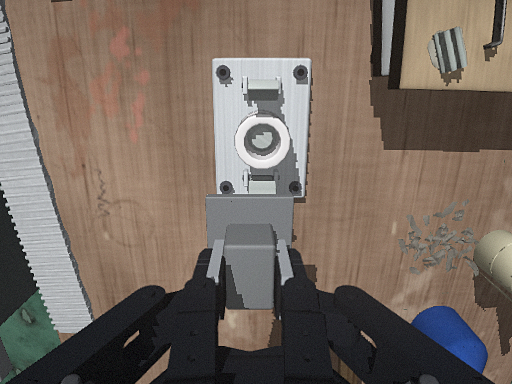

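Wrist view: sleeve ring at about (263,140), with the held cover's flange edge running (206–293, 196). I'll compute the offsets.

Run:
```python
from h import *
ci=manip.camera_info("wrist");im=cv2.imread("pics/w15.png");p,R=pose()
m=((im.max(2).astype(int)-im.min(2)<30)&(im.min(2)>200)).astype(np.uint8)[90:175,225:300]
n,l,s,c=cv2.connectedComponentsWithStats(m)
print([ (s[k],c[k]) for k in range(1,n) if s[k,4]>100])
cv2.imwrite("pics/z15.png",cv2.resize(im[100:210,195:305],None,fx=5,fy=5,interpolation=cv2.INTER_CUBIC))
print(onz(ci,263,140,.057),onz(ci,235,140,.057),onz(ci,291,140,.057))
# plate corners
print([onz(ci,u,v,.012).round(4) for u,v in((213,58),(311,58))])
z=p[2]-.0152+.012
for u,v in((206,196),(293,196)): print("flange in tool",R.inv().apply(onz(ci,u,v,z)-p)*1000)
```

```text
[(array([   0,    0,   65,   85, 2299], dtype=int32), array([24.52196607, 41.35276207])), (array([ 56,   0,  19,  85, 548], dtype=int32), array([67.39416058, 28.7810219 ]))]
[0.52435147 0.19399383 0.057     ] [0.5036236  0.19394781 0.057     ] [0.54505148 0.19409249 0.057     ]
[array([0.4833, 0.2555, 0.012 ]), array([0.5645, 0.2555, 0.012 ])]
flange in tool [ 29.01309823 -22.42238436   3.47713775]
flange in tool [29.2819989  22.11960527  2.69327464]
```

View pics/z15.png

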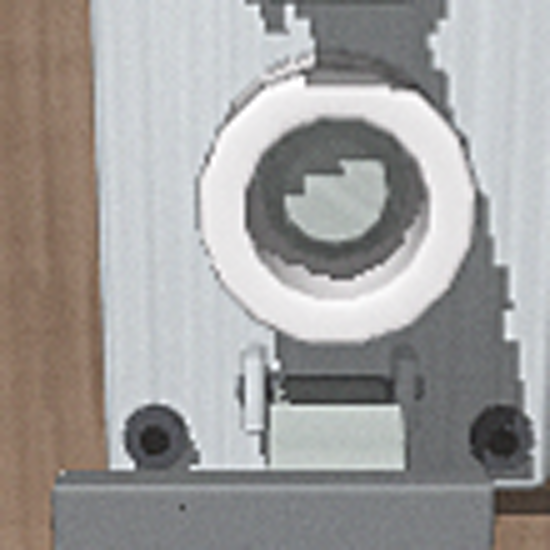

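Emit:
step_arm:
  motion:
    - [15, 2, 0, -0.4, 0.1, 0]
    - [14, 2, 0, -0.3, 0.1, 0]
    - [12, 2, 0, -0.3, 0, 0]
    - [0, 0, 0, 0, 0, 0]

```text
clock: 20.62
position: [0.5227, 0.1898, 0.1381]
ee_rot: [0.709, 0.706, 0.0, 0.001]
ft_force: [0.3, -0.8, -1.5]
grip_width: 0.264
```

Run:
```python
from h import *
st();snap("wrist","w16");plan((.524,.196,.1),0,3)
c,i=snap("scene","s16");cv2.imwrite("pics/z16.png",cv2.resize(i[110:220,110:240],None,fx=5,fy=5,interpolation=cv2.INTER_CUBIC))
```

```text
t 20.625 p [0.5227 0.1898 0.1381] yaw -0.25 z [ 1.4e-03 -5.0e-04 -1.0e+00] F [ 0.31 -0.82 -1.5 ] g 22.6
[2.4, 0.4, 12.7, 0.0, 0.0, -0.1],[2.3, 0.4, 12.7, 0.0, 0.0, -0.1],[2.3, 0.4, 12.7, 0.0, 0.0, -0.1],
```

View pics/w16.png

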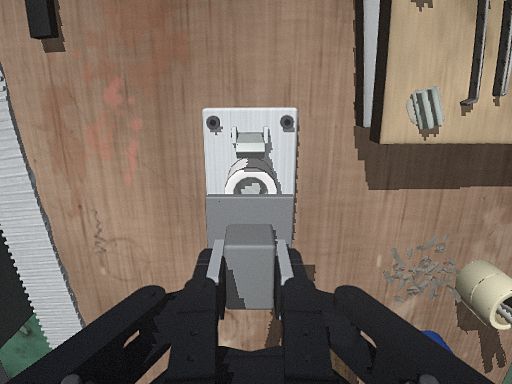

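View pics/z16.png

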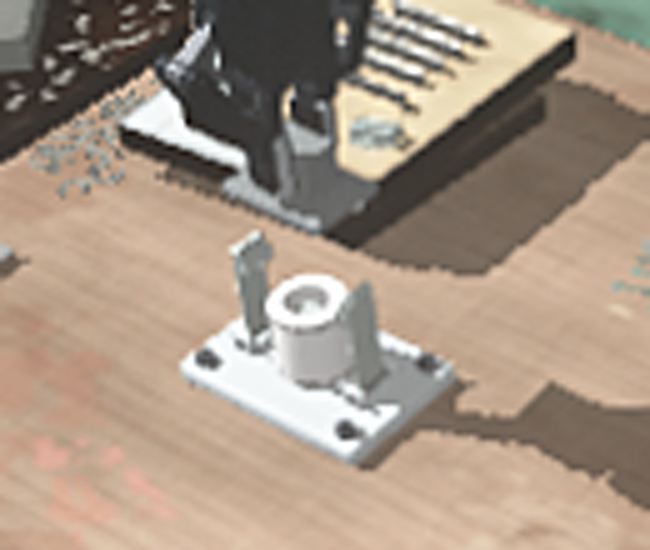

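The sleeve stands flat on the plate between the clips and the cover is level above it. I'll check the lateral offsets again from this view.

Run:
```python
from h import *
ci=manip.camera_info("wrist");im=cv2.imread("pics/w16.png");p,R=pose()
cv2.imwrite("pics/z16b.png",cv2.resize(im[100:210,195:305],None,fx=5,fy=5,interpolation=cv2.INTER_CUBIC))
print([onz(ci,u,v,.012).round(4) for u,v in((203,108),(297.5,108))])
print("ring",[onz(ci,u,v,.057).round(4) for u,v in((225,188),(277,188))])
for u,v,z in((206,195,-.0032),(294,195,-.0032),(226,248,.0228),(274,248,.0228),(226,309,.0228),(274,309,.0228)):
    print("cover in tool",(R.inv().apply(onz(ci,u,v,p[2]+z)-p)*1000).round(1))
```

```text
[array([0.4832, 0.2558, 0.012 ]), array([0.5649, 0.2553, 0.012 ])]
ring [array([0.5039, 0.1973, 0.057 ]), array([0.5444, 0.1971, 0.057 ])]
cover in tool [ 29.7 -22.4   3.1]
cover in tool [29.6 22.7  3.2]
cover in tool [ 13.4 -10.6 -22.8]
cover in tool [ 13.4  10.8 -22.8]
cover in tool [-20.2 -11.6 -22.8]
cover in tool [-20.3  11.8 -22.8]
```

View pics/z16b.png

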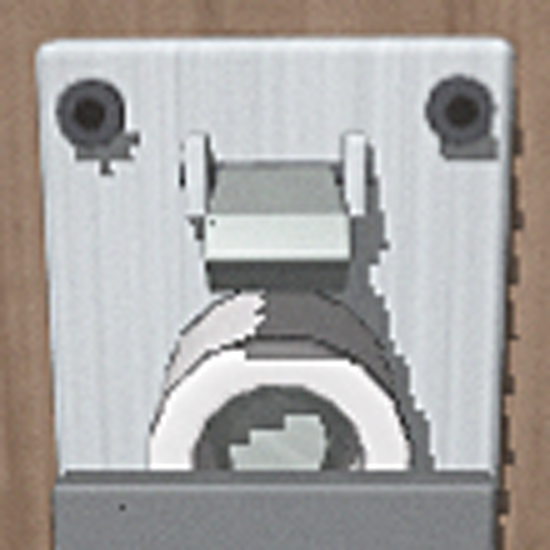

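Cover and bracket measured in the same view agree with the tool reading to within about 1 mm: the TCP should go to (0.524, 0.1965). Move there and stop just above the clips.

Emit:
step_arm:
  motion:
    - [5, 1, 6, 0, 0, -0.2]
    - [1, 0, 8, 0, 0, 0]
    - [0, 0, 8, 0, 0, 0]
    - [0, 0, 8, 0, 0, 0]
    - [0, 0, 5, 0, 0, 0]
    - [0, 0, 0, 0, 0, 0]

```text
clock: 21.48
position: [0.5236, 0.1931, 0.0999]
ee_rot: [0.709, 0.706, -0.001, 0.001]
ft_force: [0.1, 0.2, -0.4]
grip_width: 0.263
```

Run:
```python
from h import *
st();snap("wrist","w17");plan((.524,.1965,.088),0,1)
c,i=snap("scene","s17");cv2.imwrite("pics/z17.png",cv2.resize(i[110:220,110:240],None,fx=5,fy=5,interpolation=cv2.INTER_CUBIC))
```

```text
t 21.475 p [0.5236 0.1931 0.0999] yaw -0.23 z [-0.     -0.0021 -1.    ] F [ 0.06  0.17 -0.43] g 22.5
[3.3, 0.2, 12.2, 0.0, 0.1, -0.2],
```

View pics/w17.png

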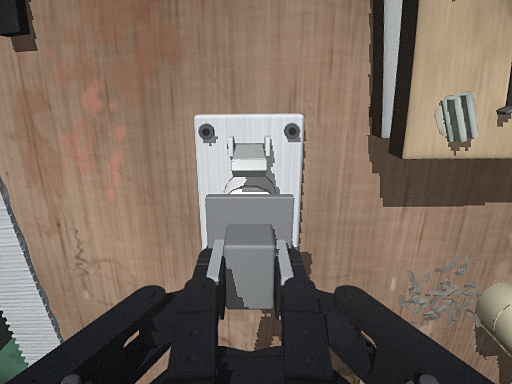

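View pics/z17.png

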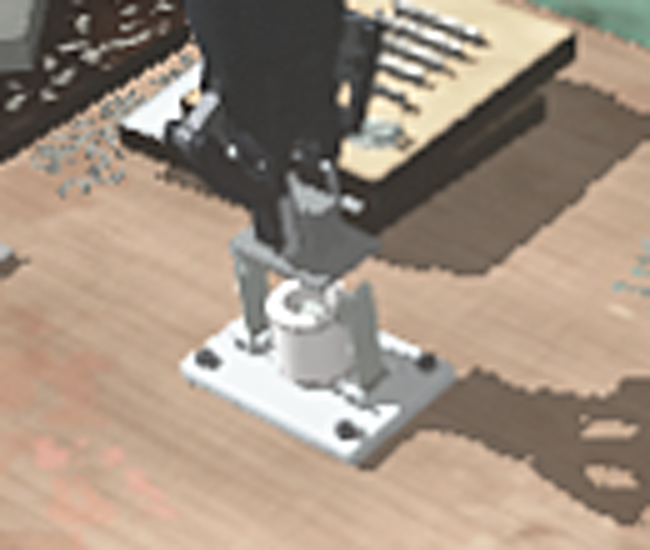

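Emit:
step_arm:
  motion:
    - [3.5, 0.3, 2, 0, 0, -0.2]
    - [0, 0, 4, 0, 0, 0]
    - [0, 0, 0, 0, 0, 0]

```text
clock: 21.95
position: [0.5246, 0.1974, 0.0946]
ee_rot: [0.707, 0.707, 0.0, 0.001]
ft_force: [0.5, 0.1, -0.9]
grip_width: 0.261
```

Run:
```python
from h import *
st();ci,im=snap("wrist","w18");plan((.524,.1965,.088),0,1)
cv2.imwrite("pics/z18.png",cv2.resize(im[100:320,180:320],None,fx=2.7,fy=2.7,interpolation=cv2.INTER_CUBIC))
print([onz(ci,u,v,.012).round(4) for u,v in((203,108),)])
```

```text
t 21.95 p [0.5246 0.1974 0.0946] yaw -0.0 z [ 1.6e-03 -9.0e-04 -1.0e+00] F [ 0.47  0.08 -0.86] g 22.3
[-0.9, -0.7, 6.8, 0.1, 0.0, 0.0],
[array([0.491 , 0.2665, 0.012 ])]
```

View pics/z18.png

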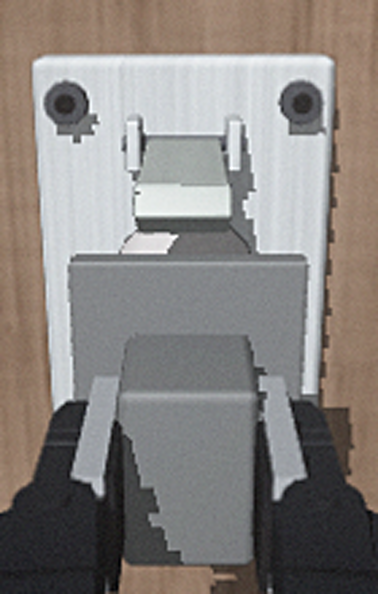

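Run:
```python
from h import *
ci=manip.camera_info("wrist")
v=lambda y:100+(y/2.7)-.3
u=lambda x:180+x/2.7-.3
print("clip top outer",onz(ci,u(185),v(184),.079),"nose",onz(ci,u(185),v(218),.066))
print("clip x",onz(ci,u(136),v(184),.079)[0],onz(ci,u(230),v(184),.079)[0])
print("flange",onz(ci,u(70),v(255),.0914),onz(ci,u(306),v(255),.0914))
print("plate",onz(ci,u(33),v(56),.012),onz(ci,u(334),v(56),.012))
```

```text
clip top outer [0.52392867 0.23827283 0.079     ] nose [0.5238994  0.22746783 0.066     ]
clip x 0.5141425770754003 0.532917026127964
flange [0.50213192 0.22750934 0.0914    ] [0.54689036 0.22748441 0.0914    ]
plate [0.48253144 0.25778901 0.012     ] [0.56436971 0.25777262 0.012     ]
```

Flange and bracket centres agree to 1–2 mm, inside the lead-in. Press in small steps.

Emit:
step_arm:
  motion:
    - [0, -0.8, 4, 0, 0, 0]
    - [0, 0, 2, 0, 0, 0]
    - [0, 0, 2, 0, 0, 0]
    - [0, 0, 2, 0, 0, 0]

```text
clock: 22.5
position: [0.5239, 0.1974, 0.0843]
ee_rot: [0.707, 0.707, 0.001, 0.001]
ft_force: [0.4, 0.1, -1.1]
grip_width: 0.263
```

Emit:
step_arm:
  motion:
    - [0, 0, 2, 0, 0, 0]
    - [0, 0, 2, 0, 0, 0]

```text
clock: 22.75
position: [0.5242, 0.1979, 0.0803]
ee_rot: [0.707, 0.707, 0.001, 0.001]
ft_force: [0.8, 1.6, 0.8]
grip_width: 0.265
```

Run:
```python
from h import *
st();ci,im=snap("wrist","w19")
cv2.imwrite("pics/z19.png",cv2.resize(im[100:320,180:320],None,fx=2.7,fy=2.7,interpolation=cv2.INTER_CUBIC))
```

```text
t 22.75 p [0.5242 0.1979 0.0803] yaw 0.01 z [ 2.7e-03  2.0e-04 -1.0e+00] F [0.76 1.6  0.77] g 22.6
```

View pics/z19.png

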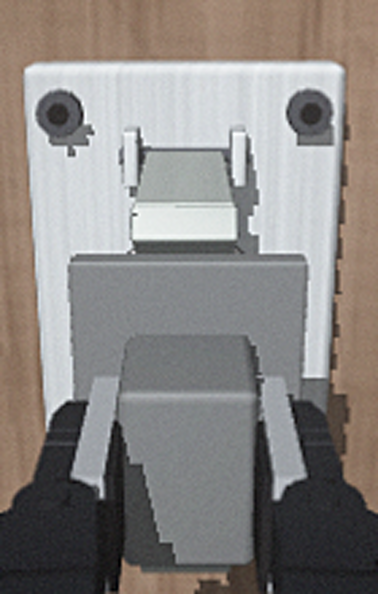

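Emit:
step_arm:
  motion:
    - [0.5, 0, 2, 0, 0, 0]
    - [0, 0, 2, 0, 0, 0]

```text
clock: 23.05
position: [0.5249, 0.1986, 0.0769]
ee_rot: [0.707, 0.707, 0.002, 0.001]
ft_force: [-0.3, -0.1, 7.8]
grip_width: 0.262
```

Emit:
step_arm:
  motion:
    - [0, 0, 2, 0, 0, 0]
    - [0, 0, 2, 0, 0, 0]

```text
clock: 23.3
position: [0.5256, 0.1986, 0.0735]
ee_rot: [0.707, 0.707, 0.002, 0.001]
ft_force: [-0.7, -0.4, 1.8]
grip_width: 0.267
```

Emit:
step_arm:
  motion:
    - [0, 0, 2, 0, 0, 0]

```text
clock: 23.42
position: [0.5256, 0.1985, 0.0713]
ee_rot: [0.707, 0.707, 0.002, 0.001]
ft_force: [0.8, -0.1, 0.1]
grip_width: 0.266
```

The wedge force peaked near 8 N and dropped. Continue to home.

Emit:
step_arm:
  motion:
    - [0, -1, 2, 0.2, 0, 0]
    - [0, 0, 1.5, 0, 0, 0]

```text
clock: 23.68
position: [0.524, 0.1982, 0.0668]
ee_rot: [0.707, 0.707, 0.0, -0.0]
ft_force: [-0.2, 0.2, -1.3]
grip_width: 0.263
```

Emit:
step_arm:
  motion:
    - [0, 0, 1, 0, 0, 0]
    - [0, 0, 1, 0, 0, 0]

```text
clock: 23.92
position: [0.524, 0.1982, 0.0661]
ee_rot: [0.707, 0.707, 0.0, -0.0]
ft_force: [-6.0, -2.9, 18.7]
grip_width: 0.265
```

Run:
```python
from h import *
st();ci,im=snap("wrist","w20")
cv2.imwrite("pics/z20.png",cv2.resize(im[100:320,180:320],None,fx=2.7,fy=2.7,interpolation=cv2.INTER_CUBIC))
c,i=snap("scene","s20");cv2.imwrite("pics/z20s.png",cv2.resize(i[110:220,110:240],None,fx=5,fy=5,interpolation=cv2.INTER_CUBIC));st()
```

```text
t 23.925 p [0.524  0.1982 0.0661] yaw -0.01 z [-1.e-04  1.e-03 -1.e+00] F [-6.05 -2.93 18.67] g 22.6
t 24.025 p [0.524  0.1982 0.0662] yaw -0.02 z [-1.0e-04  1.1e-03 -1.0e+00] F [-5.19 -2.66 13.17] g 22.5
```

View pics/z20.png

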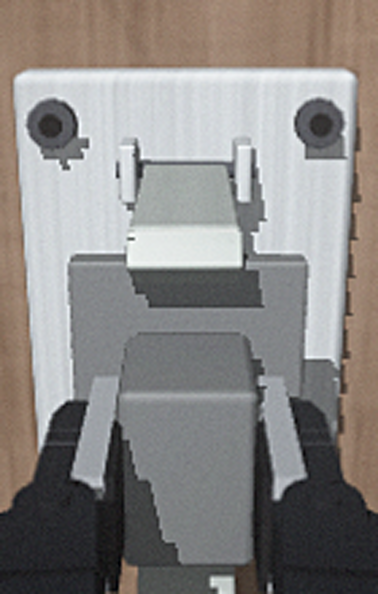

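View pics/z20s.png

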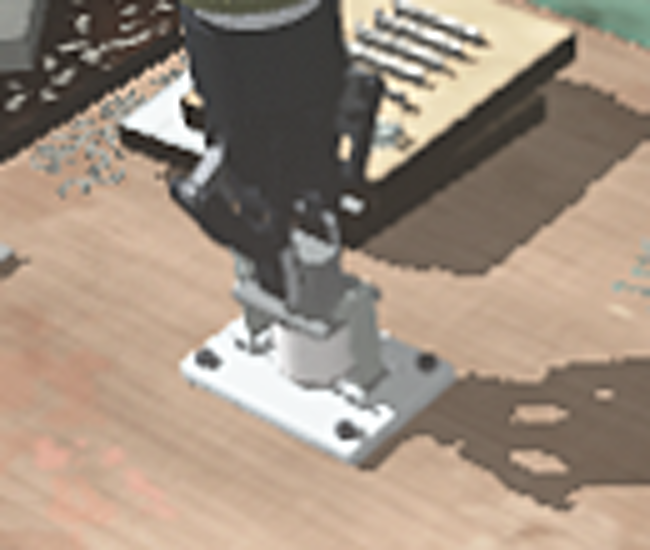

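The near clip's nose now overlaps the flange edge and the cover is at its home height. I'll see whether the push holds steady, and look at the other clip.

Run:
```python
from h import *
for k in range(5):
  c,i=snap("top","t20");st()
cv2.imwrite("pics/z20t.png",cv2.resize(i[180:240,145:210],None,fx=8,fy=8,interpolation=cv2.INTER_CUBIC))
```

```text
t 24.075 p [0.5241 0.1982 0.0662] yaw -0.02 z [-0.      0.0011 -1.    ] F [-5.4  -2.23 12.06] g 22.3
t 24.125 p [0.524  0.1982 0.0661] yaw -0.02 z [-0.      0.0011 -1.    ] F [-5.49 -2.19 13.05] g 22.7
t 24.175 p [0.524  0.1982 0.0662] yaw -0.02 z [-0.      0.0011 -1.    ] F [-5.51 -1.68 12.69] g 22.7
t 24.225 p [0.5241 0.1982 0.0662] yaw -0.02 z [ 0.      0.0011 -1.    ] F [-4.95 -1.89 13.21] g 22.3
t 24.275 p [0.524  0.1982 0.0661] yaw -0.02 z [-0.      0.0011 -1.    ] F [-5.34 -2.58 12.53] g 22.1
```

View pics/z20t.png

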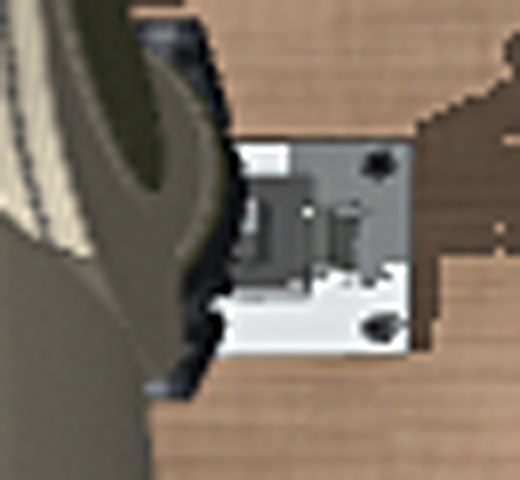

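Run:
```python
from h import *
ci=manip.camera_info("wrist")
v=lambda y:100+(y/2.7)-.3
u=lambda x:180+x/2.7-.3
print("nose",onz(ci,u(185),v(268),.066),"flange",onz(ci,u(70),v(256),.063),onz(ci,u(306),v(256),.063))
print("plate",onz(ci,u(14),v(69),.012),onz(ci,u(357),v(69),.012))
i=cv2.imread("pics/t20.png");a=cv2.resize(i[192:228,168:204],(540,540),interpolation=cv2.INTER_NEAREST).astype(float)
cv2.imwrite("pics/z21.png",np.clip(a*1.6,0,255).astype(np.uint8))
i=cv2.imread("pics/s20.png");a=cv2.resize(i[155:195,150:195],(675,600),interpolation=cv2.INTER_NEAREST)
cv2.imwrite("pics/z22.png",a)
ct=manip.camera_info("top")
for y in(-.0285,-.036):
  for x in(-.01,.01):print(y,x,(proj(ct,np.array([.5235+x,.196+y,.066 if y>-.03 else .079]))-[168,192])*15)
print("fl edge",(proj(ct,np.array([.5235,.196-.032,.063]))-[168,192])*15)
```

```text
nose [0.52330187 0.22679545 0.066     ] flange [0.50150579 0.22814895 0.063     ] [0.54621962 0.22813281 0.063     ]
plate [0.48234547 0.25806407 0.012     ] [0.56422122 0.25803287 0.012     ]
-0.0285 -0.01 [216.98181953 302.59544445]
-0.0285 0.01 [218.97507916 201.94589393]
-0.036 -0.01 [242.88801588 297.1728872 ]
-0.036 0.01 [244.8491988 195.2867928]
fl edge [238.41320874 253.51730334]
```

View pics/z21.png

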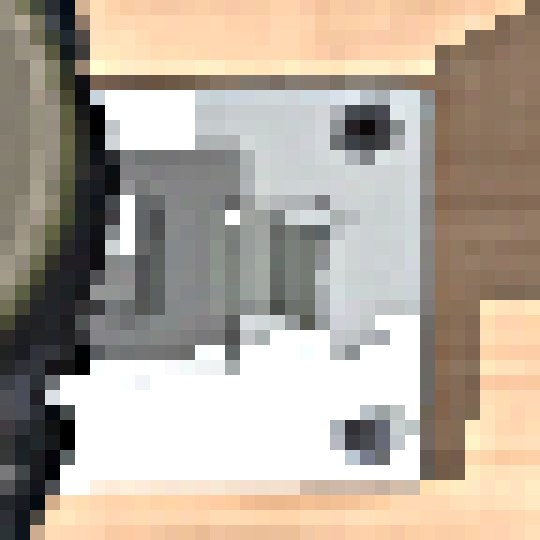

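View pics/z22.png

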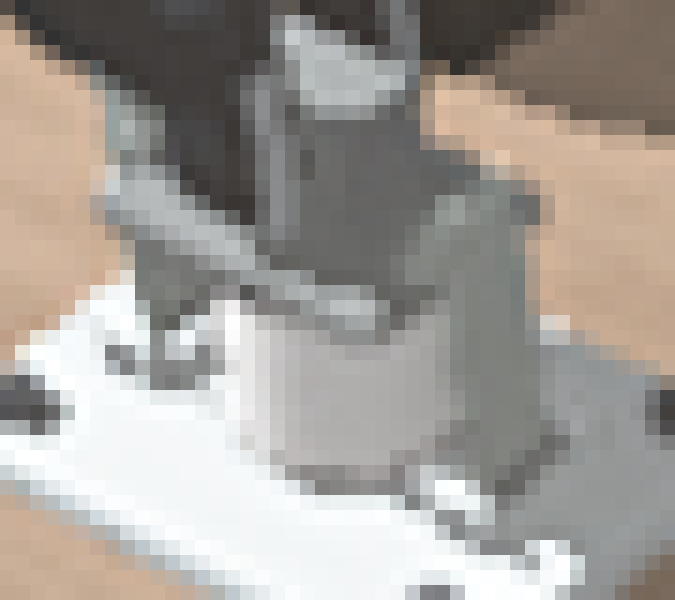

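The flange is centred (y 0.196) and under the +y nose. On the -y side the clip face is over the flange edge, as it should be when snapped. The push is steady at about 12.7 N, so I'll trim it closer to 10.

Emit:
step_arm:
  motion:
    - [0, 0, 0.8, 0, 0, 0]

```text
clock: 24.4
position: [0.524, 0.1982, 0.0662]
ee_rot: [0.707, 0.707, 0.0, -0.001]
ft_force: [-3.9, -1.7, 9.0]
grip_width: 0.262
```

Run:
```python
from h import *
for k in range(6):
  manip.camera("top");st()
```

```text
t 24.45 p [0.524  0.1982 0.0662] yaw -0.03 z [-3.0e-04  1.5e-03 -1.0e+00] F [-5.3  -1.62 10.8 ] g 22.5
t 24.5 p [0.524  0.1982 0.0662] yaw -0.03 z [-3.0e-04  1.5e-03 -1.0e+00] F [-3.99 -2.49 10.14] g 22.7
t 24.55 p [0.5241 0.1982 0.0662] yaw -0.03 z [-2.0e-04  1.5e-03 -1.0e+00] F [-4.87 -2.02 10.48] g 22.3
t 24.6 p [0.5241 0.1982 0.0662] yaw -0.03 z [-2.0e-04  1.5e-03 -1.0e+00] F [-3.63 -1.73 10.63] g 22.5
t 24.65 p [0.524  0.1982 0.0661] yaw -0.02 z [-3.0e-04  1.5e-03 -1.0e+00] F [-4.26 -1.24 10.64] g 22.4
t 24.7 p [0.524  0.1982 0.0661] yaw -0.02 z [-3.0e-04  1.5e-03 -1.0e+00] F [-4.36 -0.61 11.1 ] g 22.5
```

Steady at about 10.6 N (near 11.5 N on the sleeve, counting the cover's weight). I'll check the bystanders and hand in.

Run:
```python
from h import *
c,i=snap("top","t25");a=cv2.imread("pics/top0.png")
d=cv2.absdiff(i,a).max(2)
for n,(x0,x1,y0,y1) in dict(caliper=(272,368,122,145),can=(236,262,130,156),brush=(238,302,163,184),red=(322,348,252,272)).items(): print(n,(d[y0:y1,x0:x1]>60).mean().round(3))
st();manip.hand_in()
```

```text
caliper 0.0
can 0.0
brush 0.661
red 0.727
t 24.75 p [0.524  0.1982 0.0662] yaw -0.03 z [-2.0e-04  1.5e-03 -1.0e+00] F [-3.71 -1.83  9.66] g 22.8
the job is handed in; nothing more can be done
```

View pics/t25.png

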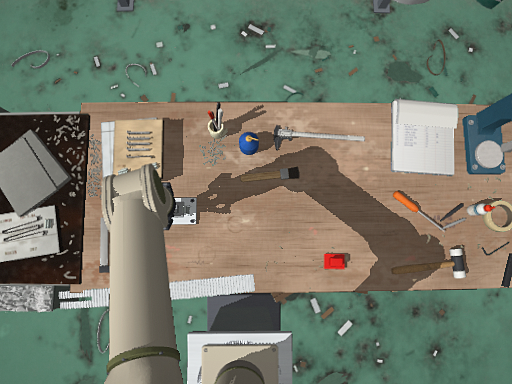

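The sleeve is fully down on the spigot and the cover is pressed home onto it. The gripper is still on the cover, and I handed the job in at about 24.8 s.

**Sleeve:** it met the plate at the expected height (reading 37 N at contact). The pictures show it standing flat with the spigot in its bore.

**Cover:** the wedging force read about 8 N, then dropped away, and the cover stopped at its home height. The +y clip's nose shows over the flange edge. The −y clip is partly hidden; from the top and scene views it looks snapped over the flange, but I could not measure it as well. The cover being level at home height agrees with that.

**Push:** it held steady at roughly 10–11 N down (last reading 9.7 N), with about 4 N of sideways load.

**Bystanders:** the caliper and oil can show no change in the top view. My pixel check flagged the brush and the red look-alike. I handed in before checking why, but the same picture shows both where they were, and only the arm's shadow over them has changed.

**Disagreement between measurements:** the wrist camera readings of the bracket's y position differed by about 2 mm between views. I aligned the cover and bracket within a single view to avoid that error.

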